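# Switch on the glue-pot warmer at its locking toggle

## Task

On the bookbinder's bench, switch on the warmer that carries the glue pot: pull the black knob of its locking toggle straight out along the bat until it is clear of the lock, flip the bat over from the near side to the far side, and let the knob drop fully home into the lock there. Leave the like toggle on the other unit, the one with the finishing tools, switched off.

Things in the scene. Friction and masses are not known exactly. Their poses are not given: they have to be found in the camera images.
- pot_unit: Glue-pot warmer: grey housing 160 deep, 260 wide, 50 mm high; origin under its centre, x to its far side, y to its left. Pivot of its toggle at (0, -75, 50) mm; lidded steel pot 102 mm wide, 151 mm high over the table, at (12, 68). A small loose weight stands between. The other unit may stand left or right of it: same housing and toggle, three brass tools on a hob, no pot.
- pot_knob (a point): Centre of the warmer's black toggle knob: round, 28 mm long, 15 to 19 mm thick (wider at the outer end), free all round. Own z points outward along the bat (pull this way), y along the level pivot, x the way the bat flips. Pivot 69 mm back along -z, knob home (81 mm at full pull). Below, up to 38 mm from the pivot, are steel lock plates and a 24 mm cross pin; only a thin stem above.
- pot_lever (a joint): Tilt of the warmer's bat, rad: 0 = off, leaning 0.42 rad (24 degrees) from upright to the near side (unit's -x); 0.42 = upright; 0.84 = on, leaning as far to the far side. With the knob home the lock holds it within about 0.07 of either end. Light friction keeps it where it is left.
- pot_cap (a joint): How far the warmer's knob is pulled out along the bat, m: 0 = home, 0.012 = stop. The pin clears the lock at about 0.009. A spring draws the knob back (3 N at home, 5.4 N at the stop): hold it out while flipping through upright; it drops home when let go at the far end.
- tool_lever (a joint): Tilt of the bat on the other unit (the one with finishing tools), rad, same meaning: 0 = off, 0.84 = on. To be left off.

How it is judged:
By the outcome, as a careful person would: the job done as asked, in the order asked, and still so for the second after the job is handed in, with the robot touching nothing.
It also fails if it takes over 38 s, if anything falls off the work surface, if the arm or the gripper's body presses on something with over 40 N, if the wrist force passes 120 N, or if a joint passes its speed limit or range.

## Robot

A 6-joint arm with a two-finger parallel gripper is mounted at the origin on the work surface. World frame = base frame: x ahead of the robot, y to its left, z up, the work surface at z = 0. Lengths are in m, angles in rad, forces in N, time in s.
With the tool pointing down it reaches from about 0.35 to 0.975 m from the base axis. Payload 4.9 kg.
Tool frame: the origin (TCP) lies at the very end of the fingers, on their centre line; the grasp point (between the pads) lies 19 mm behind it; z points along the fingers, y is the direction in which the jaws open and shut (so a half turn about z gives the same grasp; the last joint's range is limited). The gripper opens to 85 mm and grips with 20 to 120 N. Pads are 22 mm wide; open, the fingers measure 114 mm over their backs; the gripper's body (76 mm by 85 mm) begins 54 mm behind the grasp point. The pads swing forward as they close: fully open they stand 13 mm farther back than shut.
Start: joints at [-1.384, 0.053, 1.613, -0, 1.476, -0.119], TCP at [0.188, -0.596, 0.231] pointing down, gripper open.
Joint ranges: [-3.01, 3.01], [-1.01, 2.22], [0.06, 2.58], [-1.02, 4.17], [0.09, 2.62], [-3.14, 3.14]. Speed limits (rad/s): [2.57, 2.57, 3.14, 3.14, 3.14, 3.14].

## Interface

Orientations are given as a unit quaternion [w, x, y, z].
In Python, from plant import monitor, eyes, manip gives the robot as it stands.
- The arm moves only by the tool step_arm, never from a script. Its argument "motion" is a list of rows, each a list of 7 numbers: the shift along the world's x, y, z scaled (see below), then the turn, a rotation vector about the world's x, y, z scaled (see below), then the closure in counts, from 0 (fully open) to 255 (shut). In form: [[x, y, z, ax, ay, az, grip], ...]. A call has 1 to 10 rows; each row is the pose to reach, as a shift and turn from the pose commanded when the call began; what a row does not reach only later rows make up. The controller multiplies each number of a shift by 0.5 m and each number of a turn by 1.5 rad. A row lasts 1/10 s, in which the tool goes at most 50 mm and 8.59 degrees, less where a joint would pass 70% of its speed; a pose out of reach is approached as far as the arm can. A call with a number of a shift or a turn outside -1 to 1 is refused whole. A call with a gripper value outside its range is refused whole. The fingers move at their own pace and stop on an object; the grip force is fixed at half the most. Time passes only in rows, so rows that repeat a pose let the fingers close. It gives the time, the measured TCP pose, the force and the opening at its end, in the units of the state.
- monitor.state(): the state, without advancing time (a new reading comes with each control period).
- eyes.grab_frame(name): name is "side" or "top" or "wrist"; returns a dict with "pixels" (420x560x3 uint8, red, green, blue), "mtx" (3x3 intrinsics, pixels), "rvec" (rotation vector, rad) and "tvec" (3), from world to camera coordinates, as OpenCV has them; the wrist camera has in their place "hand_eye" (4x4, takes a point from camera to tool coordinates, whose origin is the TCP and whose axes are the flange's). Camera axes: x right, y down, z forward; pixel columns grow to the right and rows downward; lengths in m; the calibration is good to about 2 mm. A picture is of the moment at which its call begins: read the wrist's pose just before it. There is no depth.
- manip.job_done(): hands the job in, once; it reports no verdict.
Trained networks look in the newest picture that a camera, given by its name, has taken for a name from the list of things; names that differ only in an ending like _2 or _b are one class to them, and where a whole thing is asked for, a point or a joint stands for the part that bears it (a point fixed in the world has none). Each returns a list of dicts, best first, with "p" (0 to 1); they miss things now and then, are a little off and sometimes report something else, mostly with a low value. They report only what shows in the picture. A call takes as long as a camera call.
- eyes.look_for(name, camera): "box" ([centre column, centre row, width, height] in pixels, round what is visible of it).
- eyes.pinpoint(name, camera): "uv" ([column, row] in pixels: a listed point, or the origin of a listed thing).
The state is a dict: "time": time; "joint_pos": joint angles; "joint_vel": joint speeds; "joint_efforts": joint torques, N m; "tool_pos": TCP position; "tool_rot": TCP orientation; "contact_force": force on the tool from outside, world axes, zero at the start; "ft_torque": the same for the moment, N m; "gripper_width": opening from 0.0 (shut) to 1.0 (fully open).
Only numpy, scipy, OpenCV 4.12 (cv2) and the standard library are available. Lean on these libraries where they do the work, as an engineer would, in place of code of your own. Each camera call takes 0.05 s, during which the arm holds its last target.

## Working session

There is one attempt and no reset: what is moved stays moved. The work goes in short steps, Python scripts to look and compute and a tool call to move; the robot and the scene stay as the last step left them, time stands still between calls to the robot, and variables do not carry over. Pictures are saved under pics/ and viewed, and the job is handed in when it is done.

Besides the shell and the picture viewer there is one more tool, called after "Request:" as name([rows], argument=value, ...), one row to a line, values as JSON. step_arm: Moves the arm, as the interface text tells. Its arguments: {"type":"object","properties":{"motion":{"type":"array","items":{"type":"array","items":{"type":"number"}}}},"required":["motion"]}

```bash
mkdir -p pics; ls
cat > h.py <<'E'
import numpy as np, cv2
from plant import monitor, eyes, manip
from scipy.spatial.transform import Rotation as R
def cam(n,f,s=None):
    K=np.array(f['mtx'],float)
    if 'rvec' in f:
        Rm=cv2.Rodrigues(np.array(f['rvec'],float))[0]; t=np.array(f['tvec'],float).ravel()
    else:
        q=s['tool_rot']; Rt=R.from_quat([q[1],q[2],q[3],q[0]]).as_matrix()
        T=np.eye(4);T[:3,:3]=Rt;T[:3,3]=s['tool_pos']
        M=np.linalg.inv(T@np.array(f['hand_eye'])); Rm=M[:3,:3];t=M[:3,3]
    return K@np.c_[Rm,t]
def proj(P,X):
    v=P@np.r_[X,1]; return v[:2]/v[2]
def tri(P1,u1,P2,u2):
    v=cv2.triangulatePoints(P1,P2,np.array(u1,float).reshape(2,1),np.array(u2,float).reshape(2,1)).ravel(); return v[:3]/v[3]
def grab(n,tag=None):
    s=monitor.state(); f=eyes.grab_frame(n)
    if tag: cv2.imwrite(f'pics/{tag}.png',np.array(f['pixels'])[:,:,::-1])
    return cam(n,f,s)
E
python3 - <<'E'
from h import *
np.set_printoptions(precision=4,suppress=True)
Ps={}
for n in ('side','top'):
    P=grab(n,n+'0'); Ps[n]=P; np.save(n+'.npy',P)
    for k in ('pot_unit','pot_knob','tool_lever'):
        print(n,k,eyes.pinpoint(k,n) if k!='tool_lever' else '',eyes.look_for(k,n))
print(monitor.state())
E
```

```text
pics
side pot_unit [{'uv': [244.7, 354.5], 'p': 0.58}] [{'box': [236.8, 345.1, 147.1, 149.7], 'p': 0.58}]
side pot_knob [{'uv': [272.8, 282.7], 'p': 0.72}] [{'box': [271.5, 284.0, 18.4, 22.7], 'p': 0.53}]
side tool_lever  [{'box': [307.4, 156.3, 18.2, 25.5], 'p': 0.68}]
top pot_unit [{'uv': [163.5, 214.2], 'p': 0.88}] [{'box': [154.1, 210.7, 156.2, 97.0], 'p': 0.97}]
top pot_knob [{'uv': [188.7, 221.0], 'p': 0.62}] [{'box': [192.4, 218.0, 20.5, 11.0], 'p': 0.6}]
top tool_lever  [{'box': [403.2, 211.9, 22.9, 12.3], 'p': 0.59}]
{'time': 0.6, 'joint_pos': array([-1.384 ,  0.0527,  1.6129,  0.    ,  1.476 , -0.119 ]), 'joint_vel': array([-0.0009,  0.0004, -0.0019, -0.001 ,  0.0007, -0.0005]), 'joint_efforts': array([ -0.0007, -39.3409, -37.0231,  -0.0001,   0.0007,  -0.    ]), 'tool_pos': array([ 0.1882, -0.596 ,  0.2313]), 'tool_rot': array([0.    , 0.9883, 0.1523, 0.    ]), 'contact_force': array([ 0.255 , -0.5345, -0.167 ]), 'ft_torque': array([ 0.0309, -0.032 , -0.0233]), 'gripper_width': 1.0063528212543198}
```

View pics/side0.png

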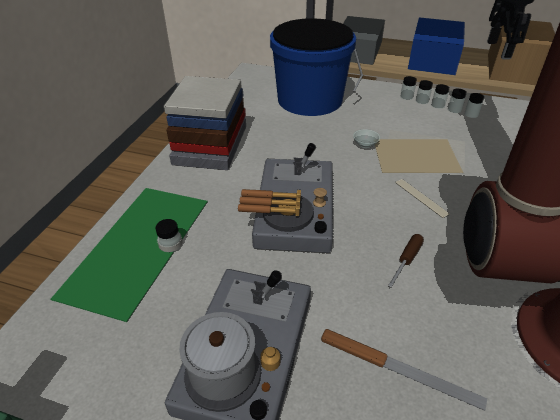

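View pics/top0.png

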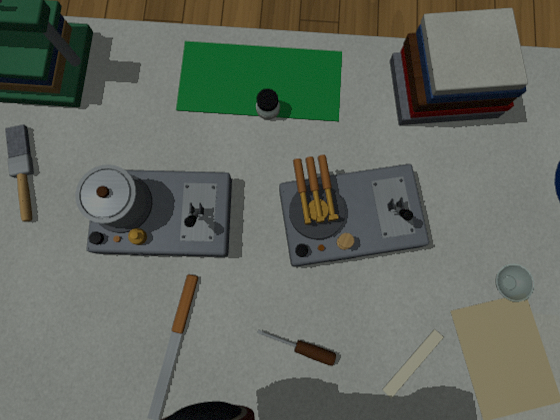

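Run:
```python
from h import *
np.set_printoptions(precision=4,suppress=True)
S=np.load('side.npy');T=np.load('top.npy')
for n,P in(('side',S),('top',T)):
    c=-np.linalg.solve(P[:,:3],P[:,3]);print(n,'cam',c, [proj(P,[.5,y,0]) for y in(-.2,.2)])
print('knob',tri(S,[272.2,283.4],T,[190.5,219.5]))
print('unit',tri(S,[244.7,354.5],T,[163.5,214.2]))
print('tool knob',tri(S,[307.4,156.3],T,[403.2,211.9]))
```

```text
side cam [0.3606 0.5497 0.6705] [array([323.2598, 207.4112]), array([265.5134, 362.8198])]
top cam [ 0.3986 -0.0437  0.8437] [array([362.9971, 247.9373]), array([160.118 , 233.0241])]
knob [0.5141 0.1201 0.1041]
unit [0.5374 0.1974 0.0023]
tool knob [ 0.5559 -0.2511  0.0947]
```

The two views agree. The side view shows the pot unit with its knob at about (274,279), and the top view has it at (190,221). The tool unit is to the right. I'll refine the yaw from the housing's top corners.

Run:
```python
import cv2
a=cv2.imread('pics/top0.png')[150:280,70:250]; cv2.imwrite('pics/topz.png',cv2.resize(a,None,fx=4.4,fy=4.4,interpolation=cv2.INTER_CUBIC))
a=cv2.imread('pics/side0.png')[255:415,165:325]; cv2.imwrite('pics/sidez.png',cv2.resize(a,None,fx=3.7,fy=3.7,interpolation=cv2.INTER_CUBIC))
```

```text
(no output)
```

View pics/topz.png

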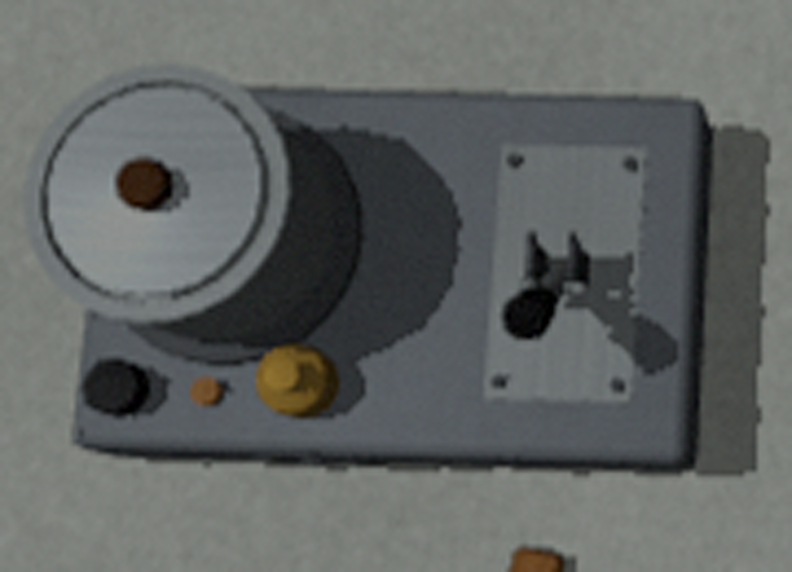

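View pics/sidez.png

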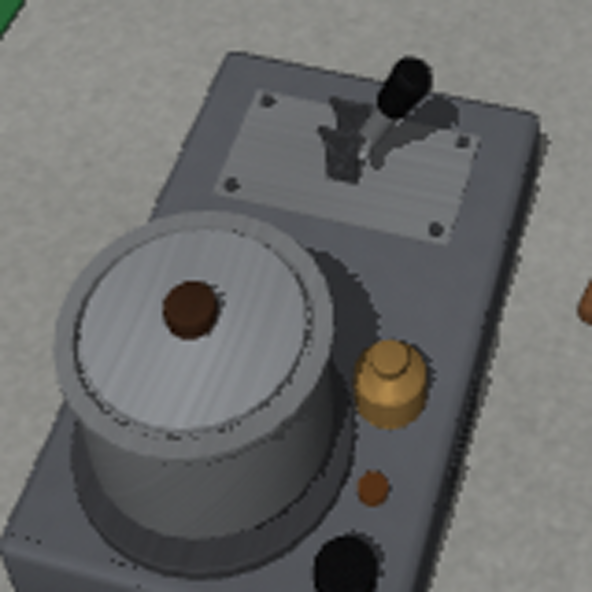

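The zooms show four plate screws in each view. The knob is at zoom pixel (530,312) in the top view and (404,88) in the side view. I'll triangulate these.

Run:
```python
from h import *
np.set_printoptions(precision=4,suppress=True)
S=np.load('side.npy');T=np.load('top.npy')
t=lambda u:np.array(u)/4.4+[70,150]-.4
s=lambda u:np.array(u)/3.7+[165,255]-.4
A=[(515,160),(630,163),(500,381),(617,385)]
# side: identify: far-left etc.
import itertools
B=[(268,101),(462,142),(232,185),(436,230)]
def best(u):
    o=[]
    for b in B:
        X=tri(T,t(u),S,s(b)); o.append((np.linalg.norm(proj(T,X)-t(u))+np.linalg.norm(proj(S,X)-s(b)),X,b))
    return min(o,key=lambda r:r[0]+1000*abs(r[1][2]-.05))
X=[best(a) for a in A]
for x in X: print(x)
Q=np.array([x[1] for x in X]); print('mean',Q.mean(0))
d=(Q[0]+Q[1]-Q[2]-Q[3]); print('yaw from x',np.degrees(np.arctan2(d[1],d[0])))
d=(Q[0]+Q[2]-Q[1]-Q[3]); print('yaw from y',np.degrees(np.arctan2(-d[0],d[1])))
# housing top corners top view at z=.05
def onz(P,u,z):
    M=P[:,:3];c=-np.linalg.solve(M,P[:,3]);r=np.linalg.solve(M,np.r_[u,1]);return c+r*(z-c[2])/r[2]
C=[onz(T,t(u),.05) for u in [(706,98),(690,468),(75,445)]]
print(C, np.degrees(np.arctan2(*( (C[0]-C[1])[[1,0]]))), (np.linalg.norm(C[0]-C[1]),np.linalg.norm(C[1]-C[2])), 'centre',(C[0]+C[2])/2)
C2=[onz(S,s(u),.05) for u in [(230,52),(540,118)]]
print(C2)
K=tri(T,t((530,312)),S,s((404,88)));print('knob',K)
```

```text
(np.float64(0.8667647525980645), array([0.5857, 0.1462, 0.0523]), (232, 185))
(np.float64(0.8322693091346335), array([0.5879, 0.0967, 0.0529]), (268, 101))
(np.float64(0.8940645229363944), array([0.4902, 0.1414, 0.0521]), (436, 230))
(np.float64(0.32721851985403816), array([0.4926, 0.0922, 0.0529]), (462, 142))
mean [0.5391 0.1191 0.0526]
yaw from x 2.768856736338391
yaw from y 2.617092850251341
[array([0.6207, 0.0674, 0.05  ]), array([0.4608, 0.0587, 0.05  ]), array([0.4514, 0.3163, 0.05  ])] 3.134171918579864 (np.float64(0.16018838284919354), np.float64(0.2577990004259128)) centre [0.5361 0.1919 0.05  ]
[array([0.6174, 0.0717, 0.05  ]), array([0.4618, 0.0655, 0.05  ])]
knob [0.5112 0.1183 0.1153]
```

```bash
cat >> h.py <<'E'
PIV=np.array([.5393,.1188,.051]); YAW=.048
def pose(th,r,piv=None):  # th tilt joint value, r distance TCP from pivot along bat
    a=th-.42; ux=np.array([np.cos(YAW),np.sin(YAW),0])
    d=np.sin(a)*ux+np.array([0,0,np.cos(a)])
    y=np.array([np.sin(YAW),-np.cos(YAW),0]); z=-d; x=np.cross(y,z)
    return (PIV if piv is None else piv)+r*d, np.c_[x,y,z]
def delta(p,Rm,p0,q0):
    R0=R.from_quat([q0[1],q0[2],q0[3],q0[0]])
    return (np.array(p)-p0)/.5, (R.from_matrix(Rm)*R0.inv()).as_rotvec()/1.5
E
python3 - <<'E'
from h import *
np.set_printoptions(precision=4,suppress=True)
s=monitor.state(); p,Q=pose(0,.15); print(p,Q,delta(p,Q,s['tool_pos'],s['tool_rot']))
print(delta([.42,-.12,.28],Q,s['tool_pos'],s['tool_rot']))
E
```

```text
[0.4782 0.1159 0.188 ] [[ 0.912   0.048   0.4073]
 [ 0.0438 -0.9988  0.0196]
 [ 0.4078  0.     -0.9131]] (array([ 0.5801,  1.4237, -0.0867]), array([ 0.0495, -0.2764, -0.1693]))
(array([0.4637, 0.952 , 0.0973]), array([ 0.0495, -0.2764, -0.1693]))
```

Request:
step_arm([
  [0.08,0.1,0.05,0,0,0,110],
  [0.16,0.2,0.1,0,0,-0.04,110],
  [0.24,0.3,0.1,0,0,-0.08,110],
  [0.3,0.4,0.1,0,0,-0.12,110],
  [0.35,0.5,0.1,0,0,-0.17,110],
  [0.4,0.6,0.1,0.01,-0.07,-0.17,110],
  [0.44,0.7,0.1,0.02,-0.14,-0.17,110],
  [0.46,0.8,0.1,0.04,-0.21,-0.17,110],
  [0.46,0.9,0.1,0.05,-0.276,-0.17,110],
  [0.46,0.95,0.1,0.05,-0.276,-0.17,110],
])

```text
time: 1.6
tool_pos: [0.4101, -0.1647, 0.2797]
tool_rot: [-0.006, 0.978, 0.021, 0.209]
contact_force: [1.1, 0.4, 0.7]
gripper_width: 0.571
```

Run:
```python
from h import *
np.set_printoptions(precision=4,suppress=True)
s=monitor.state(); print(s)
p,Q=pose(0,.15); print(delta(p,Q,s['tool_pos'],s['tool_rot']))
```

```text
{'time': 1.6, 'joint_pos': array([-0.7409, -0.7275,  2.1776,  0.299 ,  1.3945,  0.778 ]), 'joint_vel': array([ 1.1921, -0.662 ,  0.3374, -0.369 , -0.0593,  1.228 ]), 'joint_efforts': array([ -7.4373,  -7.3169, -39.4068,   1.2931,  -0.8319,  -1.2583]), 'tool_pos': array([ 0.4101, -0.1647,  0.2797]), 'tool_rot': array([-0.0057,  0.9777,  0.0212,  0.2086]), 'contact_force': array([1.1284, 0.4022, 0.7322]), 'ft_torque': array([ 0.0228,  0.1882, -0.0025]), 'gripper_width': 0.5710206012869985}
(array([ 0.1363,  0.5612, -0.1835]), array([-0.0015,  0.0003,  0.0027]))
```

Request:
step_arm([
  [0.03,0.1,0,0,0,0,110],
  [0.06,0.2,0,0,0,0,110],
  [0.09,0.3,-0.02,0,0,0,110],
  [0.12,0.4,-0.08,0,0,0,110],
  [0.12,0.474,-0.14,0,0,0,110],
  [0.12,0.474,-0.187,0,0,0,110],
  [0.12,0.474,-0.187,0,0,0,110],
  [0.12,0.474,-0.187,0,0,0,110],
])

```text
time: 2.4
tool_pos: [0.4712, 0.0708, 0.1879]
tool_rot: [-0.005, 0.978, 0.023, 0.208]
contact_force: [-0.0, 0.5, -0.1]
gripper_width: 0.569
```

Run:
```python
from h import *
np.set_printoptions(precision=4,suppress=True)
s=monitor.state(); print(s['time'],s['tool_pos'],s['joint_pos'])
P=grab('wrist','w1')
np.save('w1.npy',P); print(eyes.pinpoint('pot_knob','wrist'),eyes.look_for('pot_knob','wrist'))
print('exp knob',proj(P,pose(0,.069)[0]),'piv',proj(P,PIV), 'ends',proj(P,pose(0,.055)[0]),proj(P,pose(0,.083)[0]))
p,Q=pose(0,.15); print(delta(p,Q,s['tool_pos'],s['tool_rot']))
grab('side','s1');grab('top','t1')
```

```text
2.4 [0.4712 0.0708 0.1879] [-0.0253 -0.6107  2.2615  0.0347  1.073   1.4878]
[] [{'box': [213.9, 195.4, 48.5, 47.4], 'p': 0.88}]
exp knob [205.3563 201.5467] piv [220.7738 174.7244] ends [209.1287 194.9837] [201.142  208.8784]
(array([0.0141, 0.0901, 0.0002]), array([-0.0005, -0.0007,  0.0002]))
```

View pics/w1.png

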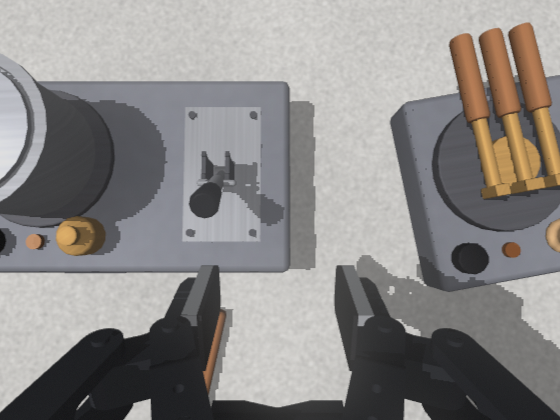

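View pics/s1.png

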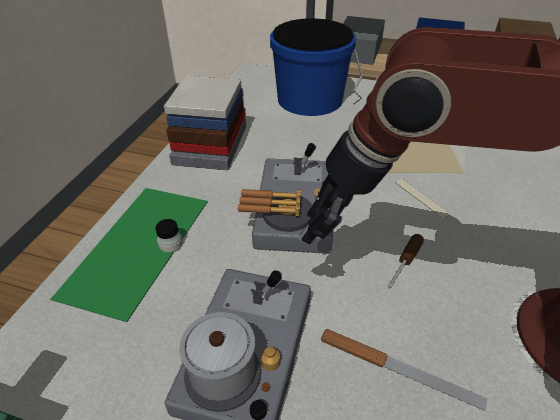

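The wrist view shows the knob at about (206,199) and the plate-screw centre at (221,174). My model predicts (205,202) and (221,175), so it agrees. Next I'll check where the arm has settled.

Run:
```python
from h import *
np.set_printoptions(precision=4,suppress=True)
s=monitor.state(); print(s['time'],s['tool_pos'],s['gripper_width'])
P=grab('wrist','w2')
print('exp knob',proj(P,pose(0,.069)[0]),'piv',proj(P,PIV),eyes.look_for('pot_knob','wrist'))
for th,r in((0,.15),(0,.05),(0,.0625)):
    p,Q=pose(th,r); print(delta(p,Q,s['tool_pos'],s['tool_rot']))
```

```text
2.65 [0.4724 0.0697 0.1902] 0.567905960590664
exp knob [204.135 204.504] piv [219.619  177.5951] [{'box': [212.1, 199.4, 48.3, 41.7], 'p': 0.92}, {'box': [144.1, 167.0, 288.2, 220.3], 'p': 0.55}]
(array([ 0.0116,  0.0922, -0.0044]), array([-0.0006,  0.0021,  0.002 ]))
(array([ 0.093 ,  0.0962, -0.187 ]), array([-0.0006,  0.0021,  0.002 ]))
(array([ 0.0828,  0.0957, -0.1642]), array([-0.0006,  0.0021,  0.002 ]))
```

View pics/w2.png

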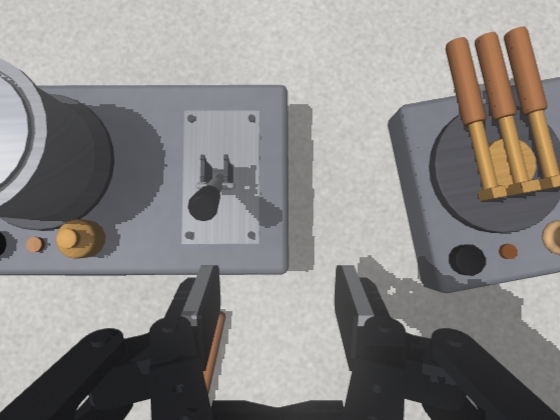

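Request:
step_arm([
  [0.006,0.05,-0.002,0,0,0,110],
  [0.012,0.092,-0.004,0,0.002,0.002,110],
  [0.012,0.092,-0.004,0,0.002,0.002,110],
  [0.033,0.093,-0.05,0,0.002,0.002,110],
  [0.053,0.094,-0.096,0,0.002,0.002,110],
  [0.073,0.095,-0.141,0,0.002,0.002,110],
  [0.083,0.096,-0.164,0,0.002,0.002,110],
  [0.092,0.096,-0.185,0,0.002,0.002,110],
  [0.092,0.096,-0.185,0,0.002,0.002,110],
  [0.092,0.096,-0.185,0,0.002,0.002,110],
])

```text
time: 3.75
tool_pos: [0.5176, 0.1185, 0.0957]
tool_rot: [-0.006, 0.978, 0.024, 0.207]
contact_force: [-0.1, -0.1, 0.5]
gripper_width: 0.567
```

Run:
```python
from h import *
np.set_printoptions(precision=4,suppress=True)
s=monitor.state(); print(s['time'],s['tool_pos'],s['gripper_width'],s['contact_force'])
p,Q=pose(0,.05); print(delta(p,Q,s['tool_pos'],s['tool_rot']))
grab('wrist','w3');grab('side','s3')
```

```text
3.75 [0.5176 0.1185 0.0957] 0.5666231762835068 [-0.1084 -0.1272  0.4687]
(array([ 0.0028, -0.0014,  0.0019]), array([-0.0007, -0.002 , -0.0012]))
```

View pics/w3.png

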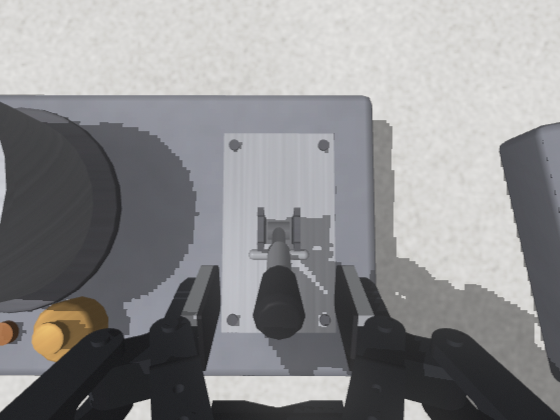

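View pics/s3.png

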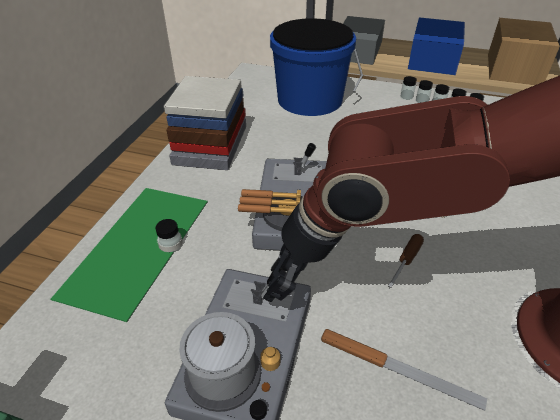

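The knob is centred between the pads, with its outer end at (278,312) and the pads at (205,320) and (355,320). Closing now.

Request:
step_arm([
  [0.002,0,0.001,0,0,0,160],
  [0.002,0,0.001,0,0,0,255],
  [0.002,0,0.001,0,0,0,255],
  [0.002,0,0.001,0,0,0,255],
  [0.002,0,0.001,0,0,0,255],
  [0.002,0,0.001,0,0,0,255],
  [0.002,0,0.001,0,0,0,255],
])

```text
time: 4.55
tool_pos: [0.519, 0.1185, 0.097]
tool_rot: [-0.005, 0.978, 0.025, 0.208]
contact_force: [-4.2, -4.0, 6.2]
gripper_width: 0.19
```

Run:
```python
from h import *
np.set_printoptions(precision=4,suppress=True)
s=monitor.state(); print(s['time'],s['tool_pos'],s['gripper_width'],s['contact_force'],s['ft_torque'])
np.savez('g.npz',p=s['tool_pos'],q=s['tool_rot'])
grab('wrist','w4')
```

```text
4.55 [0.519  0.1185 0.097 ] 0.19012814339789336 [-4.1619 -4.0331  6.2346] [-0.679   0.2768 -0.2699]
```

View pics/w4.png

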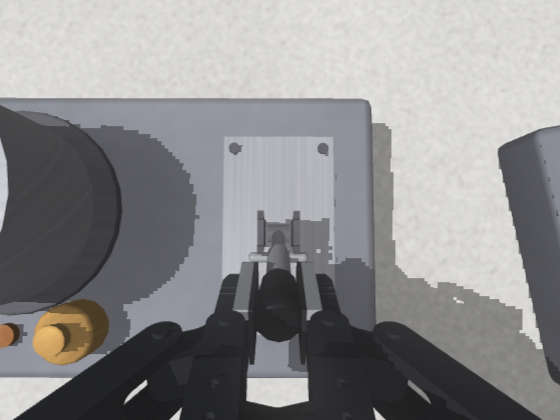

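Request:
step_arm([
  [-0.002,0,0.005,0,0,0,255],
  [-0.004,0,0.01,0,0,0,255],
  [-0.006,0,0.015,0,0,0,255],
  [-0.009,0,0.02,0,0,0,255],
  [-0.009,0,0.02,0,0,0,255],
  [-0.009,0,0.02,0,0,0,255],
])

```text
time: 5.2
tool_pos: [0.5138, 0.1184, 0.1053]
tool_rot: [-0.005, 0.978, 0.025, 0.207]
contact_force: [5.5, -4.8, -4.0]
gripper_width: 0.19
```

Run:
```python
from h import *
np.set_printoptions(precision=4,suppress=True)
s=monitor.state(); print(s['time'],s['tool_pos'],s['gripper_width'],s['contact_force'],s['ft_torque'])
d=pose(0,1)[0]-PIV; g=np.load('g.npz'); print('pull',d@(s['tool_pos']-g['p']), 'F along',d@s['contact_force'],'r',d@(s['tool_pos']-PIV), 'off',s['tool_pos']-PIV-d*(d@(s['tool_pos']-PIV)))
grab('wrist','w5')
```

```text
5.2 [0.5138 0.1184 0.1053] 0.18954794541469133 [ 5.5102 -4.8491 -4.0286] [-0.6723 -0.2607 -0.2771]
pull 0.009722628952487919 F along -5.827890327515537 r 0.05997128058104752 off [-0.001   0.0007 -0.0004]
```

View pics/w5.png

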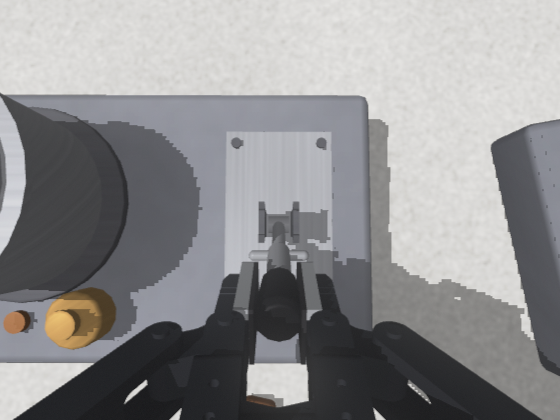

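Run:
```python
from h import *
np.set_printoptions(precision=4,suppress=True)
pc=pose(0,.0612)[0];Q0=pose(0,0)[1]
for th in [0,.05,.1,.16,.22,.28,.34,.4,.44]:
    p,Q=pose(th,.0622); print(th,(p-pc)/.5,(R.from_matrix(Q@Q0.T)).as_rotvec()/1.5)
```

```text
0 [-0.0008 -0.      0.0018] [0. 0. 0.]
0.05 [0.0049 0.0002 0.0042] [-0.0016  0.0333 -0.    ]
0.1 [0.0108 0.0005 0.0063] [-0.0032  0.0666  0.    ]
0.16 [0.0179 0.0009 0.0085] [-0.0051  0.1065  0.    ]
0.22 [0.0252 0.0012 0.0102] [-0.007   0.1465  0.    ]
0.28 [0.0325 0.0016 0.0114] [-0.009   0.1865 -0.    ]
0.34 [0.0399 0.0019 0.0122] [-0.0109  0.2264  0.    ]
0.4 [0.0474 0.0023 0.0126] [-0.0128  0.2664  0.    ]
0.44 [0.0523 0.0025 0.0126] [-0.0141  0.293   0.    ]
```

Request:
step_arm([
  [-0.001,0,0.002,0,0,0,255],
  [-0.001,0,0.002,0,0,0,255],
  [0.005,0,0.004,-0.002,0.033,0,255],
  [0.011,0,0.006,-0.003,0.067,0,255],
  [0.018,0.001,0.0085,-0.005,0.107,0,255],
  [0.025,0.001,0.01,-0.007,0.147,0,255],
  [0.0325,0.0015,0.0115,-0.009,0.187,0,255],
  [0.04,0.002,0.012,-0.011,0.226,0,255],
  [0.047,0.002,0.0125,-0.013,0.266,0,255],
  [0.047,0.002,0.0125,-0.013,0.266,0,255],
])

```text
time: 6.25
tool_pos: [0.5376, 0.1194, 0.1105]
tool_rot: [-0.001, 1.0, 0.025, 0.007]
contact_force: [1.4, -4.1, -5.4]
gripper_width: 0.186
```

Run:
```python
from h import *
np.set_printoptions(precision=4,suppress=True)
s=monitor.state(); print(s['time'],s['tool_pos'],s['gripper_width'],s['contact_force'],s['ft_torque'])
q=s['tool_rot'];Rt=R.from_quat([q[1],q[2],q[3],q[0]]).as_matrix(); d=-Rt[:,2]
print('d',d,'r',d@(s['tool_pos']-PIV), 'off',s['tool_pos']-PIV-d*(d@(s['tool_pos']-PIV)),'F',d@s['contact_force'])
grab('wrist','w6');grab('side','s6')
```

```text
6.25 [0.5376 0.1194 0.1105] 0.1862240434390716 [ 1.3669 -4.1441 -5.4053] [-0.6433 -0.2528 -0.0014]
d [-0.0148 -0.0015  0.9999] r 0.05948092303946434 off [-0.0008  0.0007 -0.    ] F -5.418680944106769
```

View pics/w6.png

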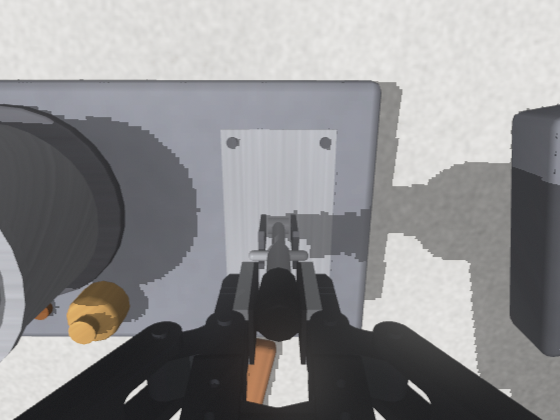

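View pics/s6.png

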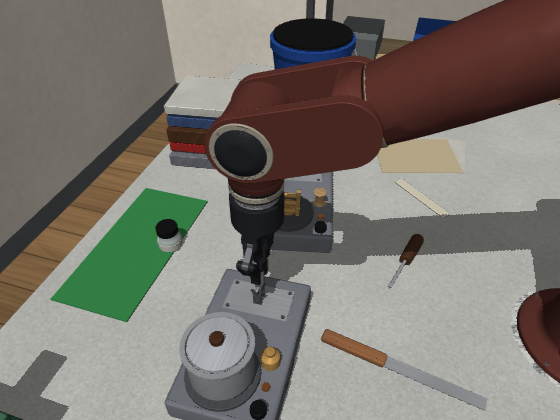

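Run:
```python
from h import *
np.set_printoptions(precision=4,suppress=True)
pc,Q0=pose(.4,.0622)
for th in [.4,.46,.52,.58,.64,.7,.76,.81,.84,.86]:
    p,Q=pose(th,.0634); print(th,(p-pc)/.5,(R.from_matrix(Q@Q0.T)).as_rotvec()/1.5)
```

```text
0.4 [-0.     -0.      0.0024] [0. 0. 0.]
0.46 [0.0075 0.0004 0.0023] [-0.0019  0.04    0.    ]
0.52 [0.0151 0.0007 0.0018] [-0.0038  0.0799  0.    ]
0.58 [0.0227 0.0011 0.0008] [-0.0058  0.1199  0.    ]
0.64 [ 0.0301  0.0014 -0.0006] [-0.0077  0.1598 -0.    ]
0.7 [ 0.0375  0.0018 -0.0025] [-0.0096  0.1998  0.    ]
0.76 [ 0.0447  0.0021 -0.0048] [-0.0115  0.2397  0.    ]
0.81 [ 0.0506  0.0024 -0.0071] [-0.0131  0.273   0.    ]
0.84 [ 0.0541  0.0026 -0.0086] [-0.0141  0.293   0.    ]
0.86 [ 0.0564  0.0027 -0.0097] [-0.0147  0.3063 -0.    ]
```

Request:
step_arm([
  [0.0075,0,0.0025,-0.002,0.04,0,255],
  [0.015,0.001,0.002,-0.004,0.08,0,255],
  [0.0225,0.001,0.001,-0.006,0.12,0,255],
  [0.03,0.0015,-0.0005,-0.008,0.16,0,255],
  [0.0375,0.002,-0.0025,-0.01,0.2,0,255],
  [0.045,0.002,-0.005,-0.0115,0.24,0,255],
  [0.0505,0.0025,-0.007,-0.013,0.273,0,255],
  [0.055,0.0025,-0.009,-0.014,0.297,0,255],
  [0.055,0.0025,-0.009,-0.014,0.297,0,255],
  [0.055,0.0025,-0.009,-0.014,0.297,0,255],
])

```text
time: 7.35
tool_pos: [0.5636, 0.1207, 0.1063]
tool_rot: [0.004, 0.977, 0.024, -0.213]
contact_force: [-0.4, -4.9, -5.9]
gripper_width: 0.187
```

Run:
```python
from h import *
np.set_printoptions(precision=4,suppress=True)
s=monitor.state(); print(s['time'],s['tool_pos'],s['gripper_width'],s['contact_force'],s['ft_torque'])
q=s['tool_rot'];Rt=R.from_quat([q[1],q[2],q[3],q[0]]).as_matrix(); d=-Rt[:,2]
print('d',d,'ang',np.arcsin(d[0])+.42,'r',d@(s['tool_pos']-PIV), 'off',s['tool_pos']-PIV-d*(d@(s['tool_pos']-PIV)),'F',d@s['contact_force'])
grab('wrist','w7');grab('side','s7')
```

```text
7.35 [0.5636 0.1207 0.1063] 0.1865461085471815 [-0.3836 -4.9254 -5.854 ] [-0.7463 -0.4702  0.3001]
d [0.4161 0.019  0.9091] ang 0.8491362568424625 r 0.060454357236272085 off [-0.0008  0.0008  0.0004] F -5.575210245168299
```

View pics/w7.png

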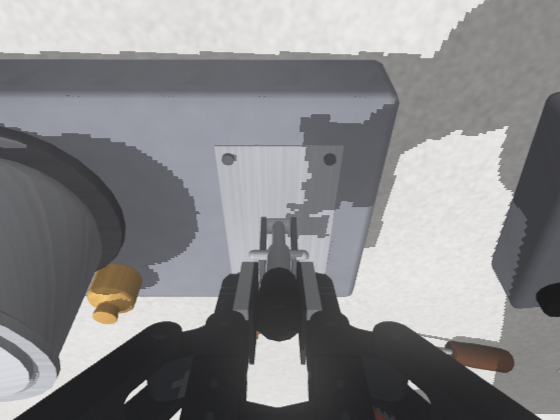

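View pics/s7.png

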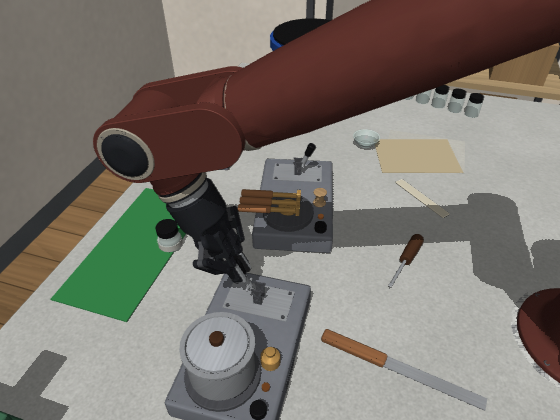

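Request:
step_arm([
  [0.001,0,0,0,0,0,255],
  [-0.0015,0,-0.005,0,0,0,255],
  [-0.003,0,-0.01,0,0,0,255],
  [-0.0045,0,-0.015,0,0,0,255],
  [-0.0045,0,-0.015,0,0,0,200],
  [-0.0045,0,-0.015,0,0,0,150],
  [-0.0045,0,-0.015,0,0,0,110],
  [-0.0045,0,-0.015,0,0,0,110],
  [-0.0045,0,-0.015,0,0,0,110],
])

```text
time: 8.35
tool_pos: [0.5629, 0.1216, 0.1006]
tool_rot: [0.004, 0.977, 0.024, -0.212]
contact_force: [0.6, -0.1, -0.4]
gripper_width: 0.566
```

Run:
```python
from h import *
np.set_printoptions(precision=4,suppress=True)
s=monitor.state(); print(s['time'],s['tool_pos'],s['gripper_width'],s['contact_force'],s['ft_torque'])
P=grab('wrist','w8')
for r in(.055,.083):print(r,proj(P,pose(.84,r)[0]),'if out',proj(P,pose(.84,r+.01)[0]))
```

```text
8.35 [0.5629 0.1216 0.1006] 0.5662947175778248 [ 0.6186 -0.0823 -0.4383] [ 0.007  -0.1553 -0.0477]
0.055 [278.5627 283.8136] if out [278.6005 296.755 ]
0.083 [278.6817 324.5661] if out [278.7363 343.2353]
```

View pics/w8.png

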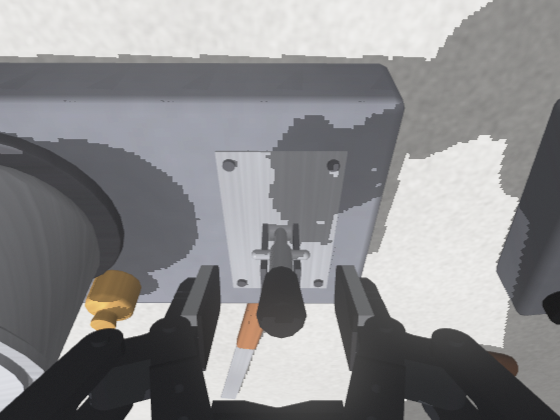

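The knob's outer end is at about (281,317). Home predicts 325 and pulled-out predicts 343, so it looks home. Backing off along the bat to check.

Request:
step_arm([
  [0.016,0.001,0.036,0,0,0,110],
  [0.032,0.002,0.073,0,0,0,110],
  [0.049,0.002,0.11,0,0,0,110],
  [0.081,0.003,0.182,0,0,0,110],
  [0.1,0.004,0.225,0,0,0,110],
  [0.1,0.004,0.3,0,0,0,110],
  [0.1,0.004,0.3,0,0,0,110],
  [0.1,0.004,0.3,0,0,0,110],
])

```text
time: 9.2
tool_pos: [0.6133, 0.1234, 0.2513]
tool_rot: [0.004, 0.977, 0.024, -0.211]
contact_force: [0.4, 0.4, -0.3]
gripper_width: 0.567
```

Run:
```python
from h import *
np.set_printoptions(precision=4,suppress=True)
s=monitor.state(); print(s['time'],s['tool_pos'],s['contact_force'])
P=grab('wrist','w9');grab('side','s9');grab('top','t9');np.save('w9.npy',P)
for n,M in(('w',P),('s',np.load('side.npy'))):
  print(n,eyes.look_for('pot_knob','wrist' if n=='w' else 'side'))
  for th in(.77,.84):
    for r in(.055,.083):print(th,r,proj(M,pose(th,r)[0]),'if out',proj(M,pose(th,r+.01)[0]))
a=cv2.imread('pics/s9.png')[255:415,165:325]; cv2.imwrite('pics/s9z.png',cv2.resize(a,None,fx=3.7,fy=3.7,interpolation=cv2.INTER_CUBIC))
```

```text
9.2 [0.6133 0.1234 0.2513] [ 0.3621  0.3828 -0.3451]
w []
0.77 0.055 [277.42   169.9362] if out [277.4037 173.802 ]
0.77 0.083 [277.3719 181.3938] if out [277.3525 186.0085]
0.84 0.055 [277.4322 165.3789] if out [277.4185 168.2664]
0.84 0.083 [277.3917 173.9536] if out [277.3753 177.4213]
s [{'box': [244.2, 277.0, 24.0, 23.3], 'p': 0.64}]
0.77 0.055 [246.2296 277.2467] if out [243.8932 273.0909]
0.77 0.083 [239.5948 265.4453] if out [237.1536 261.1031]
0.84 0.055 [244.2021 277.385 ] if out [241.4858 273.2669]
0.84 0.083 [236.4945 265.6997] if out [233.6634 261.4075]
```

View pics/w9.png

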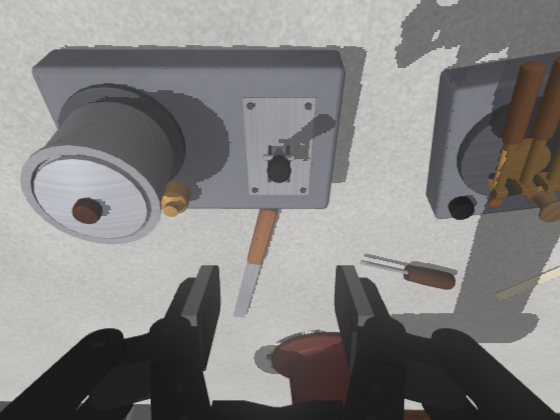

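View pics/s9z.png

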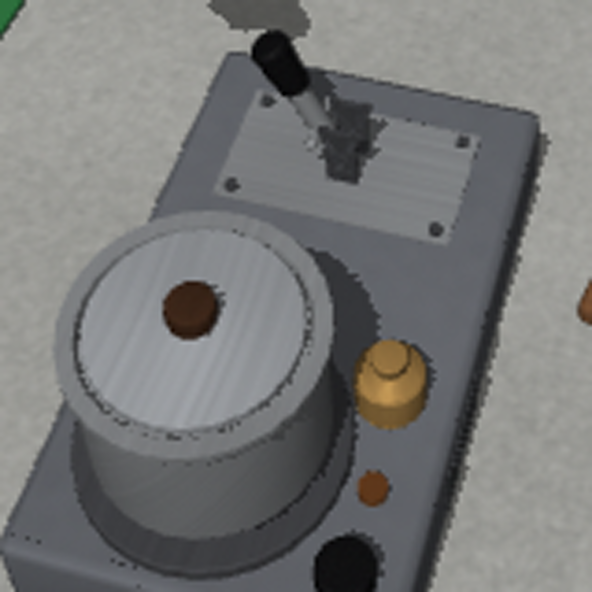

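View pics/s9.png

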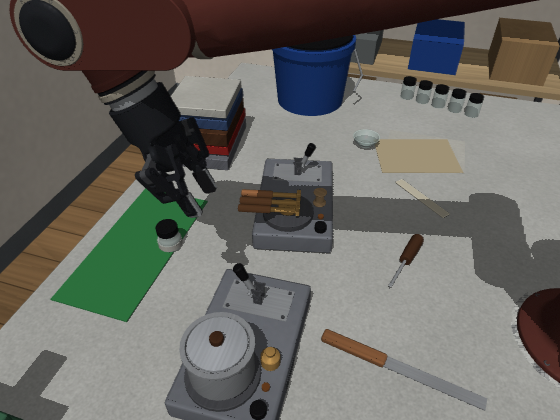

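In the side view the knob runs from (244,278) to (238,267). Home at 0.84 predicts (244,277) to (236,266), and pulled out would shift it about 5 px, so it is on and home. The tool unit's lever still leans near at (308,152), and the gripper is clear.

```bash
python3 -c "
from h import *
print(manip.job_done())"
```

```text
the job is handed in; nothing more can be done
None
```

The glue-pot warmer is switched on and the job is handed in, after about 9.4 s of robot time. I gripped the knob along the bat and pulled it out about 10 mm. I then flipped the bat through upright to the far side, lowered the knob into the lock, let go and backed clear.

**Checks after letting go:**
- **Knob and bat:** in the side view the knob is within about 2 px of where it should be for "on and fully home". A knob still pulled out would sit about 5 px away.
- **Other unit:** its toggle still leans to the near side, so it is off.
- **Loose weight and pot:** neither shows any movement.
- **Forces:** the readings I took during the flip stayed under 10 N.

**Weak spots:** the knob detector found nothing in the last wrist picture, and its side-view box (centred at row 277) sat about 5 px low. The side-view check is therefore my own reading of the picture against the calibration. At mid-flip the measured pull was about 9.2 mm, only just past the 9 mm the lock needs. I added about 1 mm of pull for the second half, and the flip went through without catching.

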